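# Set up the sharpening stone

### The arm

A 6-joint arm with a two-finger parallel gripper is mounted at the origin on a cart in front of the work surface, level with it; the furniture and walls round the work are solid. World frame = base frame: x ahead of the robot, y to its left, z up, the work surface at z = 0. Lengths are in mm, angles in degrees, forces in N, time in s.
With the tool pointing down it reaches from about 300 to 850 mm from the base axis. Payload 4.2 kg.
Tool frame: the origin (TCP) lies on the centre line of the jaws, within the pads' length; the fingertips stand 11 mm ahead of it and the grasp point (between the pads) lies 8 mm behind it; z points along the fingers, y is the line along which they close (so a half turn about z gives the same grasp; the last joint's range is limited). The gripper opens to 91 mm and grips with 3 to 60 N. Pads are 32 mm wide; open, the fingers measure 118 mm over their backs; the gripper's body (76 mm by 178 mm) begins 60 mm behind the grasp point.
Start: joints at [-70.932, 18.312, 89.639, -0, 72.044, -1.146], TCP at [198.681, -539.6, 224.976] pointing down, gripper open.
Joint ranges: [-177.97, 177.97], [-48.28, 115.42], [12.27, 149.76], [-77.06, 257.06], [2.81, 150.46], [-146.56, 146.56]. Speed limits (degrees/s): [147.25, 147.25, 180, 180, 180, 180].

### API

Orientations are given as [roll, pitch, yaw] about the fixed x, y, z axes, in that order (R = Rz(yaw) Ry(pitch) Rx(roll)).
In Python, from workcell import env, grab_frame, camera_model, models gives the robot as it stands.
- The arm moves only by the shell command python3 -m crank 'ROWS' [FORCE]. ROWS is text: rows parted by semicolons, each of 7 numbers parted by spaces: the closure, from -1 (fully open) to 1 (shut), so that 0 is half open, then the shift along the tool's x, y, z in mm, then the turn, a rotation vector about the tool's x, y, z in degrees. A call has 1 to 10 rows; each row shifts and turns the commanded pose from where the row before left it, along the tool's axes as they then stand; what a row does not reach is not made up. A row lasts 1/8 s, in which the tool goes at most 62.5 mm and 10.7 degrees, less where a joint would pass 70% of its speed; a pose out of reach is approached as far as the arm can. A call is refused whole if a number of a shift passes 62.5 or a number of a turn 10.7, either way. A call with a gripper value outside its range is refused whole. The fingers move at their own pace and stop on an object; FORCE is the grip in N (left out, the last holds). Time passes only in rows, so rows that do not move let the fingers close. It gives the time, the measured TCP pose, the force, the opening and the grip force at its end, in the units of the state.
- env.state(): the state, without advancing time (a new reading comes with each control period).
- grab_frame(name): name is "scene" or "top" or "wrist"; returns the picture (480x640x3 uint8, blue, green, red); there is no depth.
- camera_model(name): a dict with "K" (3x3 intrinsics, pixels), "R" (3x3) and "t" (3): a world point X has camera coordinates R X + t; the wrist camera has in their place "mount" (4x4, takes a point from camera to tool coordinates, whose origin is the TCP and whose axes are the flange's). Camera axes: x right, y down, z forward; pixel columns grow to the right and rows downward; lengths in mm; the calibration is good to about 2 mm. A picture is of the moment at which its call begins: read the wrist's pose just before it. camera_model takes no time and is no camera call.
- env.job_done(): hands the job in; it is judged then, once.
Trained networks look in the newest picture that a camera, given by its name, has taken for a name from the list of things; names that differ only in an ending like _2 or _b are one class to them, and where a whole thing is asked for, a point or a joint stands for the part that bears it (a point fixed in the world has none). Each returns a list of dicts, best first, with "p" (0 to 1); they miss things now and then, are a little off and sometimes report something else, mostly with a low value. They report only what shows in the picture. A call takes as long as a camera call.
- models.search_frame(name, camera): "point" ([x, y, z] in mm, in world coordinates, good to about 4 mm: the middle of the surface that is visible of it).
The state is a dict: "time_s": time; "qpos": joint angles; "qvel": joint speeds; "effort": joint torques, N m; "ee_pos": TCP position; "ee_rot": TCP orientation; "force": force on the tool from outside, world axes, zero at the start; "torque": the same for the moment, N m; "gripper_width": finger opening in mm; "gripper_force": force on a finger pad.
Only numpy, scipy, OpenCV 4.12 (cv2) and the standard library are available. Lean on these libraries where they do the work, as an engineer would, in place of code of your own. Each camera call takes 0.05 s, during which the arm holds its last target. There are 200 camera calls.

### The job

Get the sharpening stone ready for the scissors. It lies flush in its wooden case: press it down at the end with the notched case wall so that its other end tips up and stays up, then take it by that end, lift it out and lay it flat between the two stops of the stone holder without dropping it. Finally push the holder's sliding jaw along until the stone is held snugly against the fixed stop, leaving the scissors, small tub and tin beside the work where they are.

Things in the scene. Friction and masses are not known exactly. Their poses are not given: they have to be found in the camera images.
- stone_center (a point): Centre of the loose sharpening stone, a plain grey two-layer block 50 mm (its x) x 150 mm (its y, the long way) x 25 mm high (its z), about 0.35 kg. At the start it lies level in the pocket of the case, its axes along the case's, its top flush with the case's rim. Balanced almost in the middle: pressing it some 12 to 16 mm down near its -y end makes it rock over and stay at about 18 degrees, its +y end then standing up with 14 to 22 mm of its sides clear of the rim.
- stone_case: Wooden case of the stone, does not move: 76 mm (x) x 177 mm (y), rim 55 mm above the worktop. Origin on the worktop below the stone's middle. Pocket 56 mm wide, from y = -81 to +76.5 mm; walls 10 mm. Its floor is level at 30 mm height under the +y half and falls away at 18 degrees from y = -1.8 mm to the -y end (to press), where a 6 mm gap and a 34 mm wide, 33 mm deep notch in the wall show.
- stone_holder: Low steel stone holder, does not move. Origin on the worktop below the middle between the stops (jaw fully back). Two rails along y, 42 mm over all, top (bed of the stone) 18 mm high, run from y = -142.5 to +113.5 mm. Fixed stop: plain block at the +y end, 46 mm wide, face at y = +97.5, top 34 mm high. Sliding jaw towards -y, with a taller ribbed rear plate, rails running on behind it.
- jaw (a joint): Sliding jaw of the holder, m. 0 = fully back, its face at y = -97.5 mm of the holder (195 mm between the faces); it grows as the jaw moves to the holder's +y towards the fixed stop, and is 0.045 when the 150 mm stone is held between jaw and stop. The jaw stays where it is left; pushing it takes about 2 N, and about 6 N with the stone sliding before it.
- jaw_back (a point): Middle of the upright rear face of the sliding jaw (the face to push, 46 mm wide, from 18.5 to 42.5 mm above the worktop), 29.5 mm behind the jaw's front face, at 30 mm height; it moves with the jaw. Axes as the holder's.
- scissors: Scissors lying on the chopping board, bystander, 199 mm long.
- tub: Small lidded tub with a printed band, bystander, 72 mm across, 71 mm high, origin at its foot.
- tin: Food tin with a printed label, standing in front of the microwave, bystander, 57 mm across, 72 mm high, origin at its foot.

How it is judged:
By the outcome, as a careful person would: the job done as asked, in the order asked, and still so for the second after the job is handed in, with the robot touching nothing.
It also fails if it takes over 58 s, if anything falls off the work surface, if the arm or the gripper's body presses on something with over 40 N, if the wrist force passes 120 N, or if a joint passes its speed limit or range.

## Working session

There is one attempt and no reset: what is moved stays moved. The work goes in short steps, Python scripts to look and compute and a shell command to move; the robot and the scene stay as the last step left them, time stands still between calls to the robot, and variables do not carry over. Pictures are saved under pics/ and viewed, at most 10 in all, crops included, and the job is handed in when it is done.

```bash
ls; mkdir -p pics; python3 - <<'E'
from workcell import env, grab_frame, camera_model, models
import cv2,numpy as np
s=env.state();print(s['ee_pos'],s['ee_rot'],s['gripper_width'],s['force'])
for c in('top','scene'):
    f=grab_frame(c);cv2.imwrite(f'pics/{c}0.png',f)
    m=camera_model(c);print(c,np.round(m['K'],1).tolist(),np.round(m['R'],3).tolist(),np.round(m['t'],0).tolist())
    for n in('stone_center','stone_case','stone_holder','jaw','scissors','tub','tin'):
        r=models.search_frame(n,c);print(n,[(np.round(d['point']).tolist(),round(d['p'],2)) for d in r[:2]])
print(np.round(camera_model('wrist')['mount'],3).tolist())
E
```

```text
pics
[ 198.52401946 -539.10441735  224.10870793] [-1.79896074e+02 -3.34495714e-03  2.02139102e+01] 91.25923992202802 [-0.12493836  0.34880861 -0.39951723]
top [[447.5, 0.0, 319.1], [0.0, 447.5, 240.0], [0.0, 0.0, 1.0]] [[0.023, -1.0, 0.008], [-0.997, -0.024, -0.073], [0.073, -0.006, -0.997]] [-156.0, 532.0, 1112.0]
stone_center [([448.0, -209.0, 56.0], 0.57)]
stone_case [([447.0, -213.0, 54.0], 0.84), ([508.0, 52.0, 33.0], 0.29)]
stone_holder [([495.0, 138.0, 20.0], 0.61)]
jaw [([505.0, 48.0, 31.0], 0.83)]
scissors [([632.0, 200.0, 28.0], 0.91), ([450.0, -210.0, 50.0], 0.71)]
tub [([611.0, 1.0, 73.0], 0.79)]
tin [([578.0, -436.0, 70.0], 0.82)]
scene [[494.0, 0.0, 309.2], [0.0, 494.0, 237.0], [0.0, 0.0, 1.0]] [[-0.81, -0.586, -0.007], [-0.445, 0.624, -0.642], [0.381, -0.518, -0.766]] [363.0, 346.0, 934.0]
stone_center [([447.0, -202.0, 55.0], 0.92), ([490.0, 153.0, 16.0], 0.3)]
stone_case [([428.0, -144.0, 54.0], 0.91)]
stone_holder [([492.0, 153.0, 20.0], 0.55)]
jaw [([501.0, 59.0, 39.0], 0.64), ([448.0, -203.0, 55.0], 0.43)]
scissors [([628.0, 209.0, 30.0], 0.59)]
tub [([603.0, 4.0, 68.0], 0.71)]
tin [([574.0, -430.0, 61.0], 0.89), ([448.0, -202.0, 54.0], 0.36)]
[[0.001, -0.964, -0.265, 73.514], [1.0, 0.001, 0.0, -0.134], [-0.0, -0.265, 0.964, -158.68], [0.0, 0.0, 0.0, 1.0]]
```

View pics/top0.png

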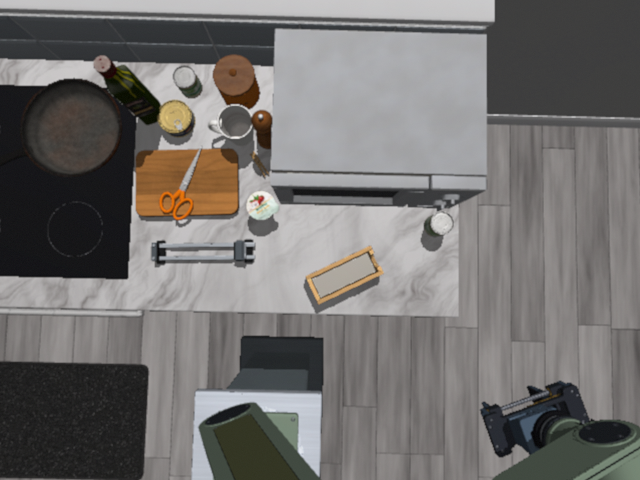

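View pics/scene0.png

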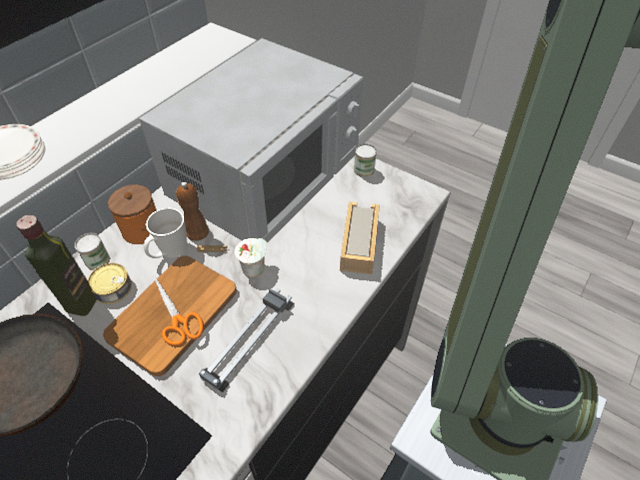

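The top view shows the case at about (344,277) with the notch seemingly at its right end. The holder is at about (203,252), its jaw at the right end (245,252) and the fixed stop at the left (157,252). I'll enlarge both.

```bash
python3 - <<'E'
import cv2,numpy as np
f=cv2.imread('pics/top0.png');g=cv2.imread('pics/scene0.png')
a=cv2.resize(f[235:315,295:395],(400,320),interpolation=cv2.INTER_CUBIC)
b=cv2.resize(f[225:281,145:265],(600,280),interpolation=cv2.INTER_CUBIC)
c=cv2.resize(g[195:275,330:390],(240,320),interpolation=cv2.INTER_CUBIC)
o=np.zeros((600,700,3),np.uint8);o[:320,:400]=a;o[:320,400:640]=c;o[320:,:600]=b
cv2.imwrite('pics/z0.png',o)
E
```

```text
(no output)
```

View pics/z0.png

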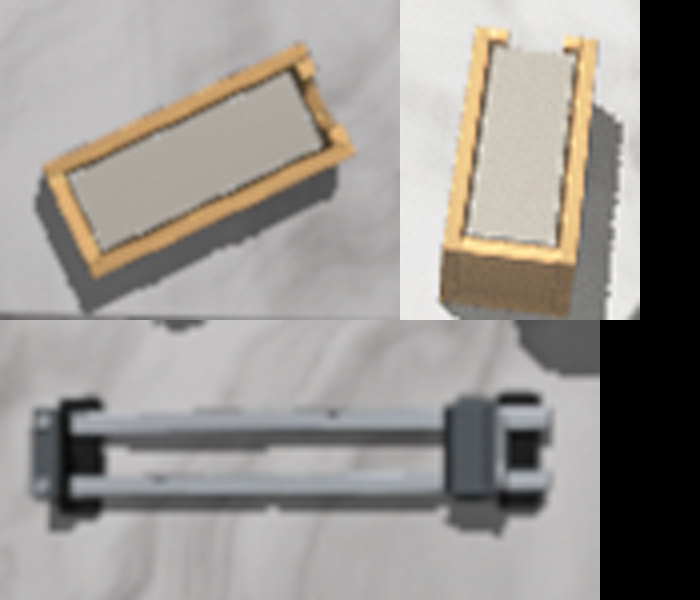

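Enlarged, the notch is at the case's right end, crop (325,100), and the rim corners are near (44,172), (95,277), (355,152) and (303,44). The holder's fixed stop is at the left (50,455), the jaw at the right (473,450), and the rails end at (552,450).

```bash
cat > h.py <<'E'
import numpy as np, cv2
from scipy.spatial.transform import Rotation as Ro
from workcell import env, grab_frame, camera_model, models
def ray(cam,uv,z,st=None):
    m=camera_model(cam);d=np.linalg.inv(m['K'])@[uv[0],uv[1],1]
    if cam=='wrist':
        M=np.array(m['mount']);R=Ro.from_euler('xyz',st['ee_rot'],degrees=True).as_matrix()
        C=R@M[:3,3]+st['ee_pos'];D=R@M[:3,:3]@d
    else:
        R=np.array(m['R']);C=-R.T@m['t'];D=R.T@d
    return C+D*(z-C[2])/D[2]
def local(p,st=None):  # world point -> shift in tool axes
    st=st or env.state();R=Ro.from_euler('xyz',st['ee_rot'],degrees=True).as_matrix()
    return R.T@(np.array(p)-st['ee_pos'])
E
python3 - <<'E'
from h import *
P=np.array([ray('top',(295+a/4,235+b/4),55)for a,b in[(44,172),(95,277),(355,152),(303,44)]])
print(P.round(),P.mean(0).round(1))
L=((P[2]+P[3])-(P[0]+P[1]))/2;print('len',np.linalg.norm(L),'dir -y',np.degrees(np.arctan2(L[1],L[0])),np.linalg.norm(P[0]-P[1]))
q=lambda a,b,z:ray('top',(145+a/5,225+(b-320)/5),z).round(1)
print('stop outer top',q(32,411,34),q(32,498,34),'jaw top',q(447,400,40),q(447,500,40),q(500,400,42),q(500,500,42))
print('rails',q(75,411,18),q(75,495,18),q(440,408,18),q(440,497,18),q(552,410,18),q(552,490,18))
E
```

```text
[[ 440. -114.   55.]
 [ 377. -147.   55.]
 [ 456. -303.   55.]
 [ 521. -271.   55.]] [ 448.4 -208.7   55. ]
len 176.2689683416123 dir -y -62.81307911823952 70.66643594487721
stop outer top [516.7 273.4  34. ] [473.5 271.3  34. ] jaw top [526.7  66.2  40. ] [477.1  64.4  40. ] [527.2  39.6  42. ] [477.7  37.9  42. ]
rails [518.1 257.7  18. ] [475.8 255.6  18. ] [524.   73.6  18. ] [479.   71.9  18. ] [524.3  17.   18. ] [483.9  15.6  18. ]
```

```bash
python3 -m crank '-1 49 -32 0 0 0 0;-1 49 -32 0 0 0 0;-1 49 -32 0 0 0 0;-1 49 -32 0 0 0 0;-1 49 -32 0 0 0 0;-1 49 -32 0 0 0 0;-1 49 -32 0 0 0 0' && python3 -m crank '-1 0 0 0 0 0 -9.7;-1 0 0 0 0 0 -9.7;-1 0 0 0 0 0 -9.7;-1 0 0 0 0 0 -9.7;-1 0 0 0 0 0 -9.7;-1 0 0 0 0 0 -9.7;-1 0 0 0 0 0 -9.7;-1 0 0 0 0 0 -9.7;-1 0 0 0 0 0 -9.7;-1 0 0 0 0 0 -9.7'; python3 -m crank '-1 0 0 0 0 0 0;-1 0 0 0 0 0 0'
python3 - <<'E'
from h import *
s=env.state();print(s['time_s'],s['ee_pos'],s['ee_rot'],s['force'])
f=grab_frame('wrist');cv2.imwrite('pics/w1.png',f)
for n in('stone_center','stone_case'):print(n,[(np.round(d['point']).tolist(),round(d['p'],2)) for d in models.search_frame(n,'wrist')[:2]])
E
```

```text
time_s: 1.68
ee_pos: [444.2, -209.3, 225.3]
ee_rot: [179.9, -0.0, 20.2]
force: [1.1, -0.2, -0.5]
gripper_width: 91.2
gripper_force: 0.0
time_s: 2.92
ee_pos: [443.2, -210.9, 225.0]
ee_rot: [180.0, 0.0, 117.5]
force: [0.9, -0.2, 0.1]
gripper_width: 91.4
gripper_force: 0.0
time_s: 3.18
ee_pos: [443.2, -210.9, 225.0]
ee_rot: [180.0, 0.0, 117.1]
force: [-0.5, -0.1, -0.6]
gripper_width: 91.5
gripper_force: 0.0
3.175 [ 443.17377491 -210.90103413  225.00013839] [1.79995865e+02 1.12150609e-02 1.17076739e+02] [-0.52286903 -0.06715196 -0.63551805]
stone_center [([443.0, -201.0, 54.0], 0.85)]
stone_case [([444.0, -194.0, 55.0], 0.62)]
```

View pics/w1.png

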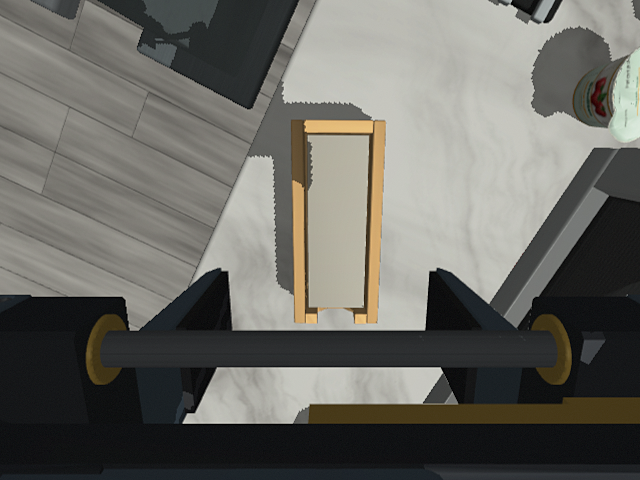

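The wrist view shows the case with the notch at the bottom (336,312). The stone's top has corners near (307,135), (369,135), (365,307) and (309,307), and the rim's +y wall runs from row 121 to 134.

```bash
python3 - <<'E'
from h import *
s=env.state()
P=np.array([ray('wrist',u,55,s) for u in[(307,135),(369,135),(365,307),(309,307)]])
print(P.round(1).tolist(),P.mean(0)); L=P[0]+P[1]-P[2]-P[3];print(np.linalg.norm(L)/2,np.degrees(np.arctan2(L[1],L[0])),np.linalg.norm(P[0]-P[1]),np.linalg.norm(P[3]-P[2]))
Q=np.array([ray('wrist',u,55,s) for u in[(304,121),(385,121),(378,322),(294,322)]]);print(Q.mean(0),np.linalg.norm(Q[0]-Q[3]))
for c in[P.mean(0)]:
  a=np.radians(117.1);print('local shift to y=-58', local(c-58*np.array([np.cos(a),np.sin(a),0]),s))
E
```

```text
[[392.1, -151.0, 55.0], [436.1, -128.4, 55.0], [504.5, -260.4, 55.0], [459.7, -283.4, 55.0]] [ 448.09564922 -205.8080097    55.        ]
148.71309792852887 117.2142114612497 49.52498098308025 50.28203308503391
[ 450.91514156 -206.64498746   55.        ] 174.5486163588987
local shift to y=-58 [-55.70937946   6.65935912 169.98506846]
```

```bash
python3 -m crank '1 -28 3.3 0 0 0 0;1 -28 3.3 20 0 0 0;1 0 0 40 0 0 0;1 0 0 40 0 0 0;1 0 0 30 0 0 0;1 0 0 10 0 0 0;1 0 0 0 0 0 0;1 0 0 0 0 0 0' 30
python3 - <<'E'
from h import *
s=env.state();a=np.radians(117.2);print(local(np.array([448,-206,55])-58*np.array([np.cos(a),np.sin(a),0]),s))
E
```

```text
time_s: 4.32
ee_pos: [475.6, -258.2, 86.3]
ee_rot: [179.9, 0.1, 117.2]
force: [0.2, 1.2, 0.2]
gripper_width: 14.0
gripper_force: 0.0
[ 1.12274917 -0.736751   31.32104478]
```

```bash
python3 -m crank '1 0 0 10 0 0 0;1 0 0 8 0 0 0;1 0 0 0 0 0 0' && python3 -m crank '1 0 0 3 0 0 0;1 0 0 3 0 0 0;1 0 0 3 0 0 0' && python3 -m crank '1 0 0 3 0 0 0;1 0 0 3 0 0 0;1 0 0 2 0 0 0'
```

```text
time_s: 4.7
ee_pos: [474.1, -257.4, 66.2]
ee_rot: [-180.0, -0.1, 117.2]
force: [-0.1, -0.2, 0.8]
gripper_width: 0.3
gripper_force: 0.0
time_s: 5.08
ee_pos: [474.7, -257.7, 57.8]
ee_rot: [180.0, 0.0, 117.2]
force: [0.2, 0.2, -0.7]
gripper_width: 0.6
gripper_force: 0.0
time_s: 5.45
ee_pos: [474.9, -257.8, 53.5]
ee_rot: [180.0, 0.0, 117.2]
force: [-8.2, 4.2, 36.4]
gripper_width: 0.7
gripper_force: 16.2
```

```bash
python3 -m crank '1 0 0 -5 0 0 0;1 0 0 -15 0 0 0;-0.3 0 0 -40 0 0 0;-0.3 0 0 -40 0 0 0;-0.3 0 0 -40 0 0 0;-0.3 0 0 0 0 0 0'
python3 - <<'E'
from h import *
s=env.state();print(s['ee_pos'],s['ee_rot'])
f=grab_frame('wrist');g=grab_frame('scene')[180:290,310:410];cv2.imwrite('pics/w2.png',np.hstack([f[:,150:],np.vstack([cv2.resize(g,(300,330),interpolation=cv2.INTER_CUBIC),np.zeros((150,300,3),np.uint8)])]))
print([(np.round(d['point']).tolist(),round(d['p'],2)) for d in models.search_frame('stone_center','wrist')[:2]])
E
```

```text
time_s: 6.2
ee_pos: [476.5, -258.7, 193.7]
ee_rot: [179.8, 0.4, 117.2]
force: [-0.3, -0.5, -0.3]
gripper_width: 37.6
gripper_force: 0.0
[ 476.48577288 -258.6874831   193.70996812] [179.75464453   0.38032459 117.21310964]
[([446.0, -200.0, 58.0], 0.93)]
```

View pics/w2.png

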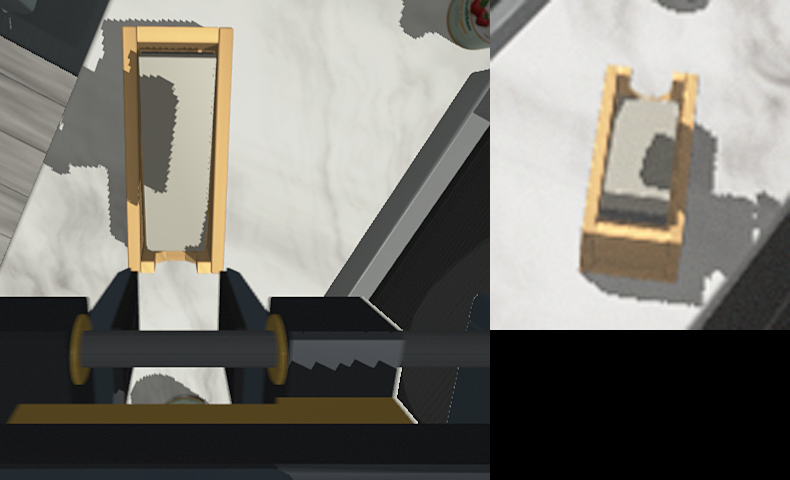

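The stone is tipped: its raised end shows with the end face in view (right), and its top edge is at about row 57, columns 290–364 of the wrist frame. The lower top edge is at about row 250.

```bash
python3 - <<'E'
from h import *
s=env.state();a=np.radians(117.2);Y=np.array([np.cos(a),np.sin(a),0]);X=np.array([np.sin(a),-np.cos(a),0]);Z=np.array([0,0,1.]);O=np.array([448,-206,0.])
t=np.radians(18);D=np.cos(t)*Y+np.sin(t)*Z;N=-np.sin(t)*Y+np.cos(t)*Z
p0=O-1.8*Y+30*Z+25*N
def hit(u):
    A=ray('wrist',u,100,s);B=ray('wrist',u,0,s);k=(p0-A)@N/((B-A)@N);return A+k*(B-A)
for u in[(290,57),(364,57),(356,250),(297,250)]:
    P=hit(u)-O;print(u,'along',round((hit(u)-p0)@D,1),'case',round(P@X,1),round(P@Y,1),round(P[2],1))
e=(hit((290,57))+hit((364,57)))/2
g=e-12*D   # TCP in top plane
print('g',g,'level +60 back along N',local(g+60*N,s))
E
```

```text
(290, 57) along 79.2 case -25.5 65.8 78.2
(364, 57) along 79.2 case 20.7 65.8 78.3
(356, 250) along -65.8 case 21.3 -72.1 33.4
(297, 250) along -65.9 case -27.4 -72.2 33.4
g [ 421.00566965 -158.7256448    74.54237604] level +60 back along N [93.29997241 -1.97740122 57.70180839]
```

```bash
python3 -m crank '-0.7 47 -0.7 0 0 0 0;-0.7 46 -0.7 28 0 0 0;-0.7 0 0 29 0 9 0;-0.7 0 0 0 0 9 0;-0.7 0 0 0 0 0 0;-0.7 0 0 0 0 0 0'
cat > g.py <<'E'
from h import *
s=env.state();print(s['ee_pos'],s['ee_rot'],s['gripper_width']);R=Ro.from_euler('xyz',s['ee_rot'],degrees=True).as_matrix();print(np.round(R,3).tolist())
print(local([421,-158.7,74.5],s))
E
python3 g.py
```

```text
time_s: 7.1
ee_pos: [430.1, -175.2, 132.3]
ee_rot: [-179.9, -18.0, 117.2]
force: [0.4, -1.0, 0.2]
gripper_width: 77.6
gripper_force: 0.0
[ 430.13395211 -175.19146873  132.32002418] [-179.91875609  -18.00850595  117.17559777] 77.59806138122
[[-0.434, 0.889, -0.142], [0.846, 0.457, 0.274], [0.309, -0.001, -0.951]]
[ 4.40190425e-02 -5.07463972e-01  6.08135952e+01]
```

```bash
python3 -m crank '-0.7 0 0 25 0 0 0;-0.7 0 0 25 0 0 0;-0.7 0 0 13 0 0 0;-0.7 0 0 0 0 0 0' && python3 -m crank '1 0 0 0 0 0 0;1 0 0 0 0 0 0;1 0 0 0 0 0 0;1 0 0 0 0 0 0;1 0 0 0 0 0 0' 40; python3 g.py
python3 - <<'E'
from h import *
a=grab_frame('wrist');cv2.imwrite('pics/w3.png',a)
E
```

```text
time_s: 7.6
ee_pos: [421.4, -157.5, 73.1]
ee_rot: [-180.0, -18.0, 117.3]
force: [-0.4, -0.6, 0.2]
gripper_width: 77.7
gripper_force: 0.0
time_s: 8.22
ee_pos: [422.3, -158.5, 73.2]
ee_rot: [180.0, -18.0, 117.2]
force: [0.1, 0.2, 0.4]
gripper_width: 49.8
gripper_force: 39.9
[ 422.32842544 -158.48830375   73.21688538] [179.96445887 -17.95540967 117.2141529 ] 49.76978896930931
[[-0.435, 0.889, -0.14], [0.846, 0.457, 0.274], [0.308, 0.001, -0.951]]
[ 0.79438568 -1.27750849 -1.09217032]
```

View pics/w3.png

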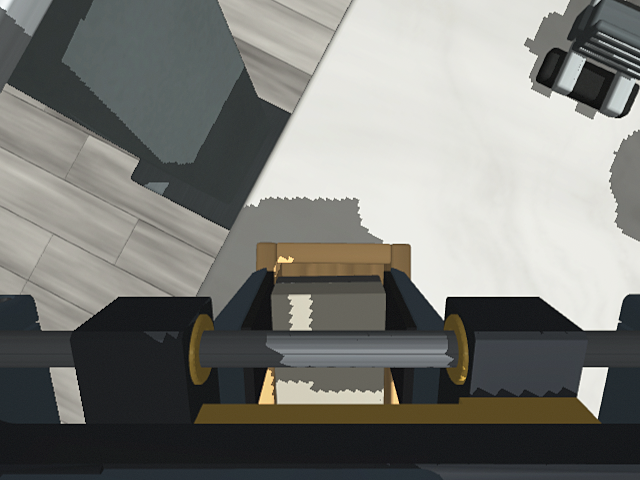

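The stone's raised end is between the pads, its top edge at about row 290 and columns 272–385. The opening reads 49.8 mm, so the grip is on the stone.

```bash
python3 - <<'E'
from h import *
m=camera_model('wrist');M=np.array(m['mount']);s=env.state()
for v in(276,290):
    d=M[:3,:3]@np.linalg.inv(m['K'])@[328,v,1];C=M[:3,3]
    for z in(-1,0): print(v,z,(C+d*(z-C[2])/d[2]).round(1))
E
python3 -m crank '1 1.5 0 -4.8 0 0 0;1 3 0 -9.5 0 0 0;1 3 0 -9.5 0 0 0;1 0 0 0 0 0 0' 60
```

```text
276 -1 [18.  -1.1 -1. ]
276 0 [17.7 -1.1  0. ]
290 -1 [11.7 -1.1 -1. ]
290 0 [11.3 -1.1  0. ]
time_s: 8.78
ee_pos: [422.6, -158.8, 98.8]
ee_rot: [179.9, -17.9, 117.2]
force: [-0.2, 0.4, -2.4]
gripper_width: 49.2
gripper_force: 59.9
```

```bash
python3 -m crank '1 4.6 0 -14.3 0 0 0;1 6.2 0 -19 0 0 0;1 6.2 0 -19 0 0 0;1 6.2 0 -19 0 0 0;1 0 0 0 0 -4.5 0;1 0 0 0 0 -4.5 0;1 0 0 0 0 -4.5 0;1 0 0 0 0 -4.5 0;1 0 0 0 0 0 0' 60
python3 - <<'E'
from h import *
s=env.state();a=np.radians(91.7);h=np.array([499.8,158.8,0]);y=np.array([np.cos(a),np.sin(a),0])
print(local(h+75.5*y+[0,0,140],s))
E
```

```text
time_s: 9.9
ee_pos: [421.1, -157.3, 173.6]
ee_rot: [-180.0, -0.1, 117.3]
force: [0.0, 0.3, -2.5]
gripper_width: 49.9
gripper_force: 59.9
[312.83483719 247.48592173  33.94099812]
```

```bash
python3 -m crank '1 20 16 0 0 0 0;1 34 27 0 0 0 0;1 34 27 0 0 0 0;1 34 27 0 0 0 0;1 34 27 0 0 0 0;1 34 27 0 0 0 0;1 34 27 0 0 0 0;1 34 27 0 0 0 0;1 33 26 0 0 0 0;1 20 16 0 0 0 0' && python3 -m crank '1 0 0 0 0 0 6;1 0 0 0 0 0 8;1 0 0 0 0 0 7;1 0 0 0 0 0 4.6;1 0 0 0 0 0 0;1 0 0 0 0 0 0'
python3 - <<'E'
from h import *
s=env.state();print(s['ee_pos'],s['ee_rot'])
a=grab_frame('wrist');b=grab_frame('top');cv2.imwrite('pics/t4.png',b)
b=cv2.resize(b[220:290,140:275],(540,280),interpolation=cv2.INTER_CUBIC)
a=a[:320];o=np.zeros((600,640,3),np.uint8);o[:320]=a;o[320:,:540]=b;cv2.imwrite('pics/w4.png',o)
E
```

```text
time_s: 11.15
ee_pos: [500.2, 233.0, 172.9]
ee_rot: [-180.0, -0.1, 117.3]
force: [-0.6, -0.2, -2.4]
gripper_width: 49.2
gripper_force: 59.9
time_s: 11.9
ee_pos: [499.8, 231.0, 172.9]
ee_rot: [-180.0, -0.0, 91.7]
force: [0.1, 0.2, -4.6]
gripper_width: 49.7
gripper_force: 59.9
[499.78061557 230.96759698 172.9042267 ] [-1.79971599e+02 -7.18595681e-03  9.16532412e+01]
```

View pics/w4.png

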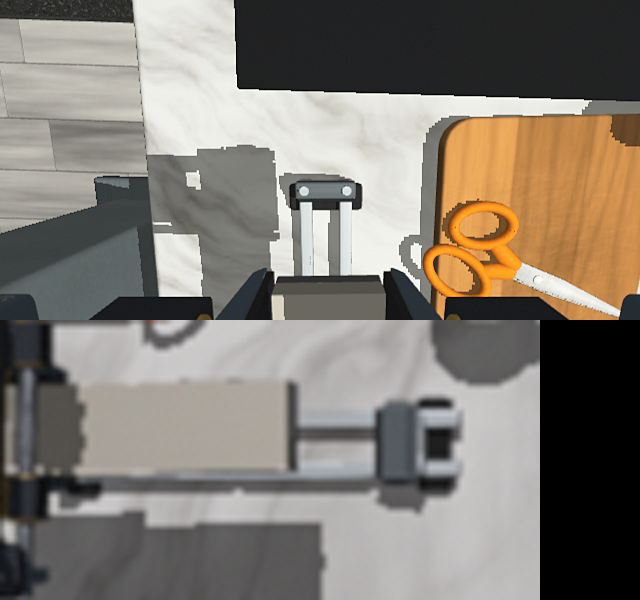

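The wrist view shows the fixed stop at columns 291–360 with its top at about rows 180–199, and rails with outer edges at columns 301 and 352. The scissors are clear to the right (425,270). The stone is level in the grip, slightly left of the rails' line in the top view because of its height.

```bash
python3 - <<'E'
from h import *
s=env.state()
r=lambda u,z:ray('wrist',u,z,s).round(1)
print('stop back corners',r((291,181),34),r((360,181),34),'front',r((291,199),34),r((360,199),34))
print('rails',r((300,225),18),r((352,225),18),r((302,270),18),r((353,270),18))
print('scissors',r((425,265),30), 'stone edge', r((272,278),172.9),r((384,278),172.9))
E
```

```text
stop back corners [469.5 273.1  34. ] [520.9 274.6  34. ] front [469.6 259.6  34. ] [521.6 261.2  34. ]
rails [475.5 236.3  18. ] [517.5 237.5  18. ] [477.6 197.9  18. ] [520.1 199.2  18. ]
scissors [576.6 209.2  30. ] stone edge [474.3 246.9 172.9] [521.9 248.4 172.9]
```

```bash
python3 -m crank '1 0 -1 15 0 0 0;1 0 0 25 0 0 0;1 0 0 30 0 0 0;1 0 0 25 0 0 0;1 0 0 15 0 0 0;1 0 0 9 0 0 0;1 0 0 4 0 0 0;1 0 0 0 0 0 0' && python3 -m crank '1 0 0 2 0 0 0;1 0 0 2 0 0 0;1 0 0 1 0 0 0;1 0 0 0 0 0 0'
```

```text
time_s: 13.0
ee_pos: [498.8, 231.2, 50.2]
ee_rot: [180.0, -0.0, 91.6]
force: [-0.1, -0.6, -2.5]
gripper_width: 49.5
gripper_force: 59.9
time_s: 13.5
ee_pos: [498.5, 231.0, 44.9]
ee_rot: [180.0, 0.0, 91.6]
force: [-0.5, -0.4, -2.4]
gripper_width: 49.2
gripper_force: 59.9
```

```bash
python3 -m crank '1 0 0 1 0 0 0;1 0 0 1 0 0 0;1 0 0 0 0 0 0' && python3 -m crank '1 0 0 1 0 0 0;1 0 0 0 0 0 0'; python3 -c "
from h import *
print(env.state()['torque'],env.state()['force'])"
```

```text
time_s: 13.88
ee_pos: [498.4, 231.0, 42.8]
ee_rot: [-180.0, 0.0, 91.6]
force: [0.8, -0.2, -3.2]
gripper_width: 49.8
gripper_force: 59.9
time_s: 14.12
ee_pos: [498.5, 231.1, 42.3]
ee_rot: [180.0, -0.0, 91.6]
force: [0.0, 0.2, 0.3]
gripper_width: 49.7
gripper_force: 59.9
[ 0.00176876  0.12268023 -0.05337853] [0.04188965 0.23650444 0.30558344]
```

```bash
python3 -m crank '1 0 0 0.5 0 0 0;1 0 0 0 0 0 0' && python3 -m crank '-0.3 0 0 0 0 0 0;-0.3 0 0 0 0 0 0;-0.5 0 0 0 0 0 0;-0.5 0 0 0 0 0 0' && python3 -m crank '-0.5 0 0 -10 0 0 0;-0.5 0 0 -30 0 0 0;-0.5 0 0 -40 0 0 0;-0.5 0 0 -40 0 0 0;-0.5 -40 0 0 0 0 0;-0.5 -50 0 0 0 0 0;-0.5 -50 0 0 0 0 0;-0.5 -20 0 0 0 0 0;-0.5 0 0 0 0 0 0'
python3 - <<'E'
from h import *
s=env.state();print(s['ee_pos'],s['ee_rot'])
a=grab_frame('wrist')[:400];b=grab_frame('top');
b=cv2.resize(b[225:275,140:275],(540,200),interpolation=cv2.INTER_CUBIC)
o=np.zeros((600,640,3),np.uint8);o[:400]=a;o[400:,:540]=b;cv2.imwrite('pics/w5.png',o)
for n in('stone_center','jaw','jaw_back'):print(n,[(np.round(d['point']).tolist(),round(d['p'],2)) for d in models.search_frame(n,'wrist')[:2]])
E
```

```text
time_s: 14.38
ee_pos: [498.5, 231.1, 42.3]
ee_rot: [180.0, -0.0, 91.6]
force: [-2.3, -0.2, 5.2]
gripper_width: 49.2
gripper_force: 59.9
time_s: 14.88
ee_pos: [498.5, 231.0, 41.3]
ee_rot: [-180.0, 0.0, 91.6]
force: [-0.1, 0.0, -0.5]
gripper_width: 68.2
gripper_force: 0.0
time_s: 16.0
ee_pos: [503.1, 70.0, 162.2]
ee_rot: [179.9, -0.0, 91.5]
force: [0.2, 0.2, -0.1]
gripper_width: 68.9
gripper_force: 0.0
[503.10338108  69.99202127 162.15744186] [ 1.79944412e+02 -2.79634300e-03  9.14617838e+01]
stone_center [([502.0, 166.0, 40.0], 0.92)]
jaw [([502.0, 52.0, 36.0], 0.64), ([500.0, 166.0, 44.0], 0.51)]
jaw_back [([502.0, 56.0, 35.0], 0.55)]
```

View pics/w5.png

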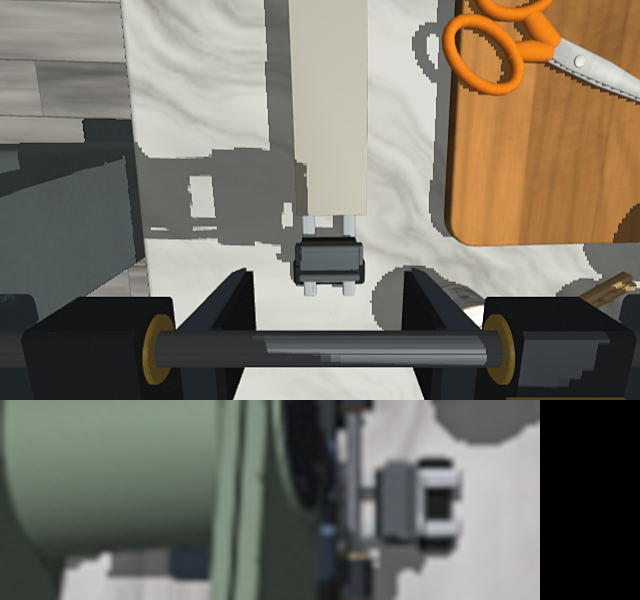

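The stone lies on the rails with its near end at about row 215, columns 299–367. The jaw is at rows 238–285, columns 293–365, and nothing else has moved.

```bash
python3 - <<'E'
from h import *
s=env.state()
r=lambda u,z:ray('wrist',u,z,s).round(1)
print('stone end',r((304,215),43),r((367,215),43),'stone far',r((289,20),43),r((369,20),43))
print('jaw',r((297,238),38),r((363,238),38),'back',r((297,284),42.5),r((363,284),42.5),'rail end',r((310,296),18))
a=np.radians(91.7);h=np.array([499.8,159.5,0]);y=np.array([np.cos(a),np.sin(a),0])
for d in(-127,-142.5,-165):print(d,(h+d*y).round(1),local(h+d*y+[0,0,41],s).round(1))
E
```

```text
stone end [484.2  92.6  43. ] [528.9  94.   43. ] stone far [473.  216.6  43. ] [523.2 218.1  43. ]
jaw [479.   74.3  38. ] [527.4  75.8  38. ] back [479.6  40.1  42.5] [528.9  41.6  42.5] rail end [488.6  20.6  18. ]
-127 [503.6  32.6   0. ] [-39.5  -0.6 120.6]
-142.5 [504.   17.1   0. ] [-55.   -0.6 120.6]
-165 [504.7  -5.4   0. ] [-77.5  -0.6 120.5]
```

```bash
python3 -m crank '1 -33 -0.5 0 0 0 0;1 -34 0 0 0 0 0;1 0 0 25 0 0 0;1 0 0 35 0 0 0;1 0 0 35 0 0 0;1 0 0 20 0 0 0;1 0 0 10 0 0 0;1 0 0 2 0 0 0;1 0 0 0 0 0 0' 30 && python3 -m crank '1 4 0 0 0 0 0;1 4 0 0 0 0 0;1 4 0 0 0 0 0;1 4 0 0 0 0 0'
```

```text
time_s: 17.38
ee_pos: [505.0, 4.3, 35.1]
ee_rot: [179.9, 0.0, 91.6]
force: [-0.6, -0.9, -0.3]
gripper_width: 0.5
gripper_force: 0.0
time_s: 17.88
ee_pos: [504.0, 20.4, 34.6]
ee_rot: [180.0, 0.0, 91.6]
force: [0.7, -0.3, 0.5]
gripper_width: 0.1
gripper_force: 0.0
```

```bash
python3 -m crank '1 4 0 0 0 0 0;1 4 0 0 0 0 0' && python3 -m crank '1 4 0 0 0 0 0;1 4 0 0 0 0 0' && python3 -m crank '1 4 0 0 0 0 0;1 4 0 0 0 0 0;1 4 0 0 0 0 0;1 4 0 0 0 0 0'
```

```text
time_s: 18.12
ee_pos: [503.7, 28.0, 34.5]
ee_rot: [-180.0, 0.0, 91.6]
force: [-0.1, -3.2, 1.5]
gripper_width: 0.6
gripper_force: 1.1
time_s: 18.38
ee_pos: [503.4, 36.2, 34.5]
ee_rot: [-180.0, 0.0, 91.6]
force: [-0.7, -2.8, 1.4]
gripper_width: 0.6
gripper_force: 1.1
time_s: 18.88
ee_pos: [502.8, 52.1, 34.4]
ee_rot: [-180.0, 0.0, 91.6]
force: [-0.9, -4.4, 2.2]
gripper_width: 0.6
gripper_force: 2.2
```

```bash
python3 -m crank '1 2 0 0 0 0 0;1 2 0 0 0 0 0' && python3 -m crank '1 2 0 0 0 0 0;1 2 0 0 0 0 0' && python3 -m crank '1 2 0 0 0 0 0' && python3 -m crank '1 2 0 0 0 0 0' && python3 -m crank '1 1 0 0 0 0 0'
```

```text
time_s: 19.12
ee_pos: [502.7, 56.1, 34.4]
ee_rot: [-180.0, 0.0, 91.6]
force: [-1.6, -5.0, 2.1]
gripper_width: 0.2
gripper_force: 2.2
time_s: 19.38
ee_pos: [502.6, 60.1, 34.4]
ee_rot: [-180.0, 0.0, 91.6]
force: [-1.4, -5.7, 2.9]
gripper_width: 0.3
gripper_force: 2.3
time_s: 19.5
ee_pos: [502.5, 61.2, 34.5]
ee_rot: [-180.0, 0.1, 91.7]
force: [-1.1, -13.0, 4.8]
gripper_width: 0.2
gripper_force: 6.6
time_s: 19.62
ee_pos: [502.6, 61.4, 34.5]
ee_rot: [-180.0, 0.3, 91.8]
force: [-0.5, -21.7, 5.4]
gripper_width: 0.7
gripper_force: 10.9
time_s: 19.75
ee_pos: [502.6, 61.4, 34.6]
ee_rot: [-180.0, 0.4, 91.9]
force: [-1.3, -23.8, 5.1]
gripper_width: 0.3
gripper_force: 11.7
```

Firm stop with the TCP at y ≈ 61.4 mm, about where a snug stone should put it. Back off, raise the arm and check.

```bash
python3 -m crank '1 0 0 0 0 0 0;1 -4 0 0 0 0 0;1 -15 0 0 0 0 0;1 -10 0 0 0 0 0;1 0 0 -30 0 0 0;1 0 0 -40 0 0 0;1 0 0 -40 0 0 0;1 -20 -50 -40 0 0 0;1 0 -60 -20 0 0 0;1 0 -60 0 0 0 0' && python3 -m crank '1 0 -60 0 0 0 0;1 0 0 0 0 0 0'
python3 - <<'E'
from h import *
b=grab_frame('top');g=grab_frame('scene')
o=np.vstack([cv2.resize(b[150:280,130:290],(640,320)[:2],interpolation=cv2.INTER_CUBIC) if 0 else cv2.resize(b[180:280,130:290],(512,320),interpolation=cv2.INTER_CUBIC),cv2.resize(g[255:395,180:330],(512,280),interpolation=cv2.INTER_CUBIC)[:, :]])
cv2.imwrite('pics/f6.png',o)
for n in('scissors','tub','tin'):print(n,[(np.round(d['point']).tolist(),round(d['p'],2)) for d in models.search_frame(n,'top')[:1]])
E
```

```text
time_s: 21.0
ee_pos: [337.8, 12.7, 202.8]
ee_rot: [179.8, -0.0, 91.6]
force: [-1.1, -0.0, 0.6]
gripper_width: 0.2
gripper_force: 0.0
time_s: 21.25
ee_pos: [274.3, 11.2, 201.1]
ee_rot: [-180.0, -0.0, 91.6]
force: [-0.4, 0.2, -0.1]
gripper_width: 0.4
gripper_force: 0.0
scissors [([633.0, 201.0, 32.0], 0.81)]
tub [([612.0, 0.0, 71.0], 0.69)]
tin [([576.0, -437.0, 72.0], 0.64)]
```

View pics/f6.png

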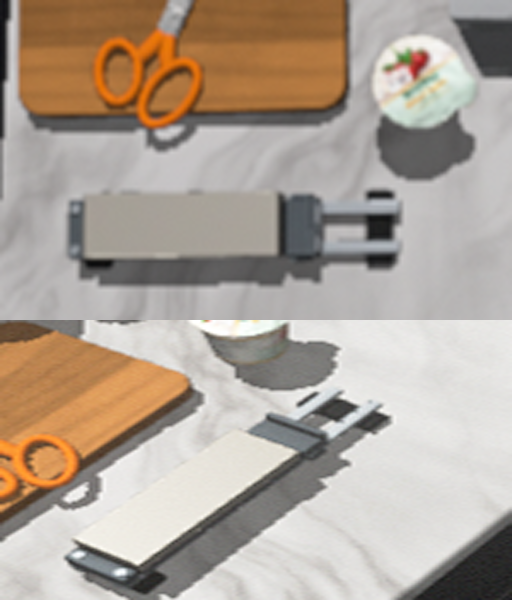

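The stone lies flat between the fixed stop (crop (75,228)) and the jaw (crop (300,225)) with no gap at either end. The scissors, tub and tin are where they were.

```bash
python3 -c "
from workcell import env
print(env.job_done())"
```

```text
the job is handed in; nothing more can be done
None
```

I tipped up the stone, lifted it out, laid it flat in the holder and pushed the jaw until it sat snug against the fixed stop, with scissors, tub and tin unmoved; the job is handed in at about 21 s, and no verdict was shown.

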